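# Close a press mould on the spring scale and hold it at pressing load

## Robot

A 6-joint arm with a two-finger parallel gripper is mounted at the origin on the work surface. World frame = base frame: x ahead of the robot, y to its left, z up, the work surface at z = 0. Lengths are in m, angles in rad, forces in N, time in s.
With the tool pointing down it reaches from about 0.35 to 0.725 m from the base axis. Payload 6 kg.
Tool frame: the origin (TCP) lies at the very end of the fingers, on their centre line; the grasp point (between the pads) lies 19 mm behind it; z points along the fingers, y is the line along which they close (so a half turn about z gives the same grasp; the last joint's range is limited). The gripper opens to 85 mm and grips with 20 to 120 N. Pads are 22 mm wide; open, the fingers measure 114 mm over their backs; the gripper's body (76 mm by 85 mm) begins 54 mm behind the grasp point. The pads swing forward as they close: fully open they stand 13 mm farther back than shut.
Start: joints at [-0.855, 0.04, 0.085, 0, -1.615, -0.334], TCP at [0.224, -0.557, 0.231] pointing down, gripper open.
Joint ranges: [-2.56, 2.56], [-1.29, 2.01], [-1.08, 1.49], [-3.29, 1.98], [-2.81, -0.18], [-2.99, 2.99]. Speed limits (rad/s): [2.57, 2.57, 3.01, 3.14, 3.14, 3.14].

## Interface

Orientations are given as a rotation vector (axis times angle).
In Python, from plant import arm gives the robot as it stands.
- The arm moves only by the tool jog_arm, never from a script. Its argument "motion" is one flat list of numbers, 7 for each row, row after row: the opening, from 0 (shut) to 1 (fully open), then the shift along the tool's x, y, z in mm, then the turn, a rotation vector about the tool's x, y, z in rad. A call has exactly 10 rows; each row shifts and turns the commanded pose from where the row before left it, along the tool's axes as they then stand; what a row does not reach is not made up. A row lasts 1/10 s, in which the tool goes at most 50 mm and 8.59 degrees, less where a joint would pass 70% of its speed; a pose out of reach is approached as far as the arm can. A call is refused whole if a number of a shift passes 50 or a number of a turn 0.15, either way. A call with a gripper value outside its range is refused whole. The fingers move at their own pace and stop on an object; "force" is the grip in N (left out, the last holds). Time passes only in rows, so rows that do not move let the fingers close, or fill a call up. It gives the time, the measured TCP pose, the force, the opening and the grip force at its end, in the units of the state.
- arm.read_state(): the state, without advancing time (a new reading comes with each control period).
- arm.snapshot(name): name is "side" or "top"; returns the picture (384x512x3 uint8, red, green, blue); there is no depth.
- arm.get_calibration(name): a dict with "fx", "fy", "cx", "cy" (pixels), "rvec" (rotation vector, rad) and "tvec" (3), from world to camera coordinates, as OpenCV has them. Camera axes: x right, y down, z forward; pixel columns grow to the right and rows downward; lengths in m; the calibration is good to about 2 mm. A picture is of the moment at which its call begins. get_calibration takes no time and is no camera call.
- arm.sign_off(): hands the job in; it is judged then, once.
The state is a dict: "time_s": time; "joint_positions": joint angles; "qvel": joint speeds; "joint_efforts": joint torques, N m; "ee_pos": TCP position; "ee_rot": TCP orientation; "wrist_force": force on the tool from outside, world axes, zero at the start; "torque": the same for the moment, N m; "finger_gap": finger opening in m; "grasp_force": force on a finger pad.
Only numpy, scipy, OpenCV 4.12 (cv2) and the standard library are available. Lean on these libraries where they do the work, as an engineer would, in place of code of your own. Each camera call takes 0.05 s, during which the arm holds its last target. There are 200 camera calls.

## Task

Trial-close the small plaster press mould under its pressing load: stand the mould base (the half with the brass dowels up) on the middle of the spring scale's pan and let go of it, then put the mould lid fully down onto the dowels by its wooden grip, either way round. Then push down gently on the lid, without driving the pan to its bottom stop, until the scale's red pointer is in the green band, and finish like that: the program ends while the hand still holds the closed mould pressed down, not letting go. Leave the other things on the bench where they are.

Things in the scene. Friction and masses are not known exactly. Their poses are not given: they have to be found in the camera images.
- mould_base: Lower mould half: white plaster block 110 (own x) x 60 (y) x 36 mm (z), a 44 mm round recess in its top, and two upright brass dowels on the top at own x = +-41 mm, y = 0: 11 mm thick for 6 mm, then tapering to 5 mm at the tip 16 mm above the block. Origin: centre of underside. Starts upright on the bench, left or right. 0.22 to 0.38 kg. Grasp it across its 60 mm width.
- mould_lid: Upper mould half: white plaster block 110 (own x) x 60 (y) x 26 mm (z), two 13 mm through holes at own x = +-41 mm, y = 0, and a wooden grip amid its top, 52 (x) x 22 (y) mm, from 26 to 64 mm above the underside. Origin: centre of underside. Starts upright on the bench, opposite side from the base. 0.18 to 0.32 kg. Fully down, its origin is 36 mm above the base's.
- scale: Fixed spring scale: green housing 170 x 170 mm, 36 mm high, below a round aluminium pan. Origin: centre of the underside, on the bench, below the pan's centre. On its own +x side (roughly away from the robot) stands a white slotted index plate, 80 mm high, with a green band; a red pointer on the pan's edge slides in the slot.
- pan_top (a point): Centre of the pan's flat upper face (disc of radius 70 mm, 5 mm thick, no rim, with an engraved ring of radius 50 mm); 75 mm above the bench when empty. It sinks with the pan.
- pan (a joint): How far the sprung pan has sunk, m: 0 empty, 0.030 at its bottom stop; about 0.9 N per mm (900 N/m) from an all but zero start. The two mould halves alone sink it about 4 to 8 mm. The red pointer's centre is inside the green band from 0.012 to 0.020.
- brush: Bystander: brush 170 mm long lying on the wooden bat. Origin on its underside.
- loop_tool: Bystander: wooden loop tool 150 mm long lying on the wooden bat (a fixed disc of radius 100 mm, 14 mm thick, far left). Origin on the underside of its handle.
- cup: Bystander: terracotta cup, 72 mm across, 75 mm high, behind the scale. Origin: centre of the underside.
- glaze_jar: Bystander: jar 64 mm across, 80 mm high, behind the scale to the right. Origin: centre of the underside.
- bowl: Bystander: clay-coloured bowl 120 mm across, 50 mm high, far right. Origin: centre of the underside.
- test_tile: Bystander: small L-shaped glaze test tile 45 x 35 mm, 51 mm high, between the robot and the scale, left. Origin: centre of its foot's underside.
- rib: Bystander: flat wooden rib 85 x 45 x 8 mm, between the robot and the scale, right. Origin: centre of the underside.
Things that resemble listed ones, but are neither listed nor needed, are in the scene too. What is shaped like the mould_base but turquoise is not meant.

How it is judged:
On the way, in this order (a step that is already met when the one before it is completed fails the run):
1. the mould base stands let go on the middle of the pan, the lid not yet on it (horizontal distance between mould_base and pan_top below 0.015 m and angle between mould_base's own z axis and vertical below 0.06 rad and contact force between mould_base and scale above 1 N and contact force between the fingers and mould_base below 0.1 N and distance between mould_lid and mould_base above 0.07 m), for 0.2 s.
2. the lid is fully down on the dowels (horizontal distance between mould_base and pan_top below 0.015 m and angle between mould_base's own z axis and vertical below 0.06 rad and contact force between mould_base and scale above 1 N and z of mould_lid in the frame of mould_base between 0.0335 and 0.0385 m and horizontal distance between mould_lid and mould_base below 0.004 m and angle between the x axis of mould_lid and the x axis of mould_base, either way round below 0.06 rad and angle between the z axis of mould_lid and the z axis of mould_base, either way round below 0.04 rad), for 0.2 s.
At the end, for the whole second after the job is handed in: Base level on the pan within 15 mm of its centre; lid fully down on it (within 2.5 mm of 36 mm up, 4 mm sideways, 0.06 rad yaw, either way round), still; the robot holds the lid (2 N or more), pressing it on the base with 4 N or more, touching no base or scale; pan sunk 12 to 20 mm (all of step 2 and value of joint pan between 0.012 and 0.02 m and contact force between mould_lid and mould_base above 4 N and contact force between the fingers and mould_lid above 2 N and contact force between the fingers and scale below 0.5 N and contact force between the fingers and mould_base below 0.5 N and linear speed of mould_lid below 0.02 m/s); the arm keeps its last pose, push and grip.
It fails at once if the pan is driven to its bottom stop (sunk beyond 28 mm) (value of joint pan above 0.028 m).
It fails at once if a bystander (tool, pot, jar, tile or rib) is moved by more than 25 mm (distance of any of brush, loop_tool, cup, glaze_jar, bowl, test_tile, rib from where it was at the start of the episode above 0.025 m).
It also fails if it takes over 69 s, if anything falls off the work surface, if the arm or the gripper's body presses on something with over 40 N, if the wrist force passes 120 N, or if a joint passes its speed limit or range.

## Working session

There is one attempt and no reset: what is moved stays moved. The work goes in short steps, Python scripts to look and compute and a tool call to move; the robot and the scene stay as the last step left them, time stands still between calls to the robot, and variables do not carry over. Pictures are saved under pics/ and viewed, at most 10 in all, crops included, and the job is handed in when it is done.

Besides the shell and the picture viewer there is one more tool, called by a JSON object that holds its "fn" and its "kwargs". jog_arm: Moves the arm, as the interface text tells. Its arguments: {"type":"object","properties":{"motion":{"type":"array","items":{"type":"number"}},"force":{"type":"number"}},"required":["motion"]}

```bash
ls; mkdir -p pics; cat > h.py <<'E'
import numpy as np, cv2
from plant import arm
def cal(n):
    c=arm.get_calibration(n); K=np.array([[c['fx'],0,c['cx']],[0,c['fy'],c['cy']],[0,0,1.]])
    R=cv2.Rodrigues(np.array(c['rvec'],float))[0]; return K,R,np.array(c['tvec'],float)
def px2w(n,uv,z):
    K,R,t=cal(n); d=R.T@np.linalg.inv(K)@np.array([uv[0],uv[1],1.]); o=-R.T@t
    return o+d*(z-o[2])/d[2]
def w2px(n,p):
    K,R,t=cal(n); q=K@(R@np.array(p,float)+t); return q[:2]/q[2]
def snap(n,f):
    im=np.array(arm.snapshot(n)); cv2.imwrite('pics/'+f,im[:,:,::-1]); return im
E
python3 - <<'E'
from h import *
a=snap('top','t0.png');b=snap('side','s0.png')
for n in('top','side'):
    K,R,t=cal(n);print(n,K[0,0],-R.T@t, R[2])
s=arm.read_state();print(s)
E
```

```text
pics
top 421.85017137669735 [0.34335838 0.00264657 1.26762931] [ 0.16429641 -0.0233523  -0.98613455]
side 402.8343099868296 [0.4310556  0.79843363 0.65828349] [ 0.10788758 -0.79609666 -0.59547492]
{'time_s': 0.1, 'joint_positions': array([-8.55317119e-01,  4.07955578e-02,  8.39221158e-02, -4.30683833e-04,
       -1.61549622e+00, -3.33659403e-01]), 'qvel': array([ 0.00114372, -0.00083238,  0.00334955,  0.00102602, -0.00100654,
       -0.00090606]), 'joint_efforts': array([-6.89232984e-03, -3.69343829e+01,  3.48279619e+01,  6.95166081e+00,
       -4.54887413e-03, -9.99414056e-06]), 'ee_pos': array([ 0.22351241, -0.55650125,  0.2303558 ]), 'ee_rot': array([ 5.96074686e-01, -3.08410153e+00, -2.47725876e-03]), 'wrist_force': array([ 0.15707093,  0.60565122, -0.12550952]), 'torque': array([-0.0192876 ,  0.07200417, -0.00755092]), 'grasp_force': 0.0, 'finger_gap': 0.08547478868875277}
```

```bash
python3 -c "
import cv2,numpy as np
a=cv2.imread('pics/t0.png');b=cv2.imread('pics/s0.png')
cv2.imwrite('pics/t0b.png',cv2.resize(a,(800,600),interpolation=cv2.INTER_CUBIC));cv2.imwrite('pics/s0b.png',cv2.resize(b,(800,600),interpolation=cv2.INTER_CUBIC))"
```

```text
(no output)
```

View pics/t0b.png

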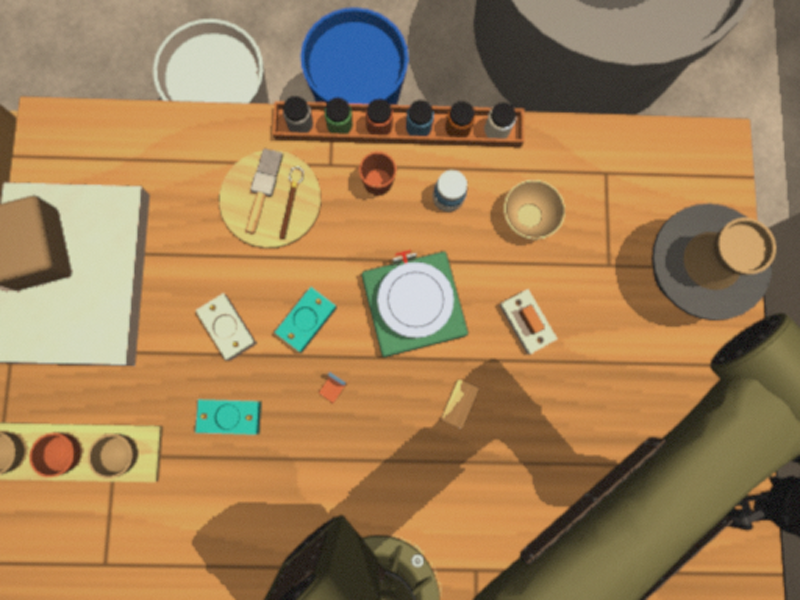

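View pics/s0b.png

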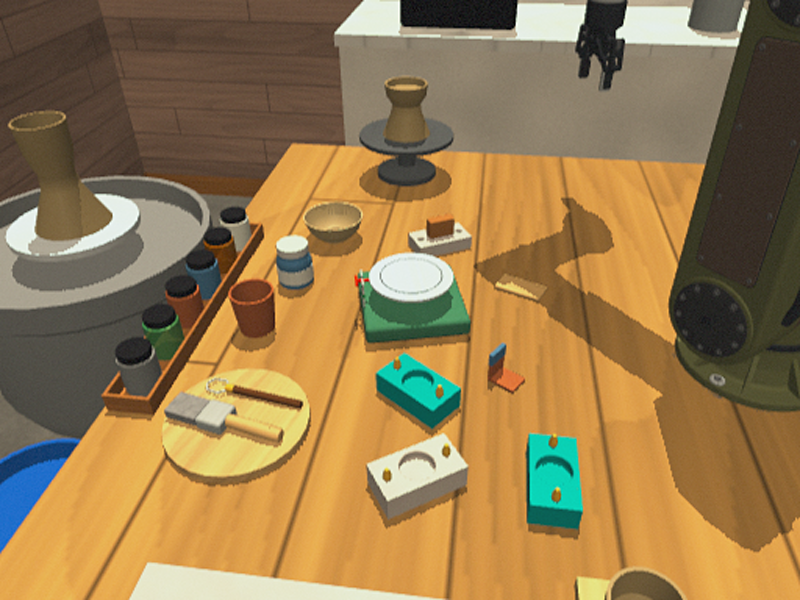

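The top view shows three base-shaped objects: white at (225,326), turquoise at (305,320) and turquoise at (228,416), in 800x600 pixels. The white one with brass dowels is the one I want. The lid with its wooden grip is at (528,320), and the scale pan is at (416,300). I'll confirm the base in an enlarged crop and measure it by segmentation.

```bash
cat >> h.py <<'E'
def seg(im,box,f):
    x0,y0,x1,y1=box; m=np.zeros(im.shape[:2],np.uint8)
    m[y0:y1,x0:x1]=f(cv2.cvtColor(im,cv2.COLOR_RGB2HSV)[y0:y1,x0:x1].astype(int))
    m=cv2.morphologyEx(m,cv2.MORPH_CLOSE,np.ones((7,7)))
    n,l,s,c=cv2.connectedComponentsWithStats(m); i=1+np.argmax(s[1:,4])
    return (l==i).astype(np.uint8)
def rectfit(n,mask,z):
    c=max(cv2.findContours(mask,0,cv2.CHAIN_APPROX_NONE)[0],key=cv2.contourArea)[:,0]
    w=np.array([px2w(n,p,z)[:2] for p in c],np.float32)
    r=cv2.minAreaRect(w*1000); b=cv2.boxPoints(r); e=b[1]-b[0]; g=b[2]-b[1]
    L=e if np.hypot(*e)>np.hypot(*g) else g
    return np.round(r[0],1),np.round(r[1],1),np.arctan2(L[1],L[0])%np.pi
E
python3 - <<'E'
from h import *
im=cv2.imread('pics/t0.png')[:,:,::-1].copy()
white=lambda h:((h[...,1]<70)&(h[...,2]>150)).astype(np.uint8)
for nm,box,z in(('base',(118,180,170,235),.036),('lid',(310,180,365,232),.026),('pan',(230,155,300,225),.075)):
    m=seg(im,box,white); print(nm,rectfit('top',m,z),m.sum())
hsv=cv2.cvtColor(im,cv2.COLOR_RGB2HSV)
g=seg(im,(322,190,355,220),lambda h:((h[...,1]>120)).astype(np.uint8)); print('grip',rectfit('top',g,.064),g.sum())
gr=seg(im,(220,150,310,235),lambda h:((h[...,0]>55)&(h[...,0]<90)&(h[...,1]>90)).astype(np.uint8)); print('housing',rectfit('top',gr,.036))
a=cv2.resize(im[180:235,118:218],(800,440),interpolation=cv2.INTER_CUBIC)
b=cv2.resize(im[180:232,310:365],(160*1,151));
o=np.zeros((600,800,3),np.uint8);o[:440]=a;o[445:596,:160]=b
cv2.imwrite('pics/c0.png',o[:,:,::-1])
E
```

```text
base (array([485.7, 298.2]), array([110.4,  61.3]), np.float32(0.6031208)) 795
lid (array([ 510.4, -274.7]), array([108.3,  59.3]), np.float32(0.5208104)) 524
pan (array([541.3, -57.3]), array([141.1, 145.5]), np.float32(2.6838312)) 1976
grip (array([ 511.3, -282.3]), array([61.2, 80. ]), np.float32(3.1233053)) 390
housing (array([537.2, -55. ]), array([161.6, 160.9]), np.float32(0.27846754))
```

View pics/c0.png

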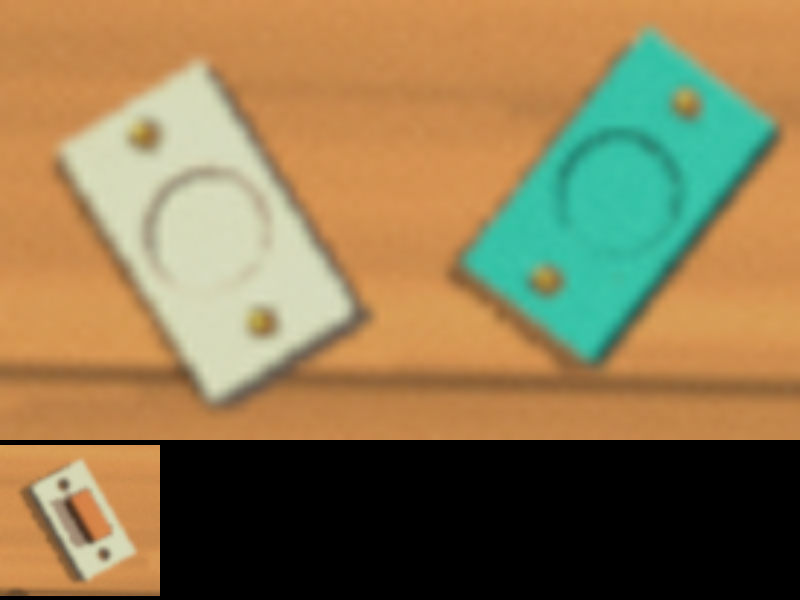

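The crop confirms the white base, with dowels at about (135.9,196.6) and (150.6,220.2) in the raw picture; its neighbour is turquoise. I'll cross-check both against the dowels, grip holes and pan ellipse, then set out.

```bash
cat >> h.py <<'E'
from scipy.spatial.transform import Rotation as Ro
def plan(p,ydir,n=1,s=None):
    s=s or arm.read_state(); R=Ro.from_rotvec(s['ee_rot']).as_matrix()
    y=np.array([np.cos(ydir),np.sin(ydir),0]); y*=np.sign(y@R[:,1]); z=np.array([0,0,-1.]); x=np.cross(y,z)
    T=np.stack([x,y,z],1); rv=Ro.from_matrix(R.T@T).as_rotvec(); d=np.array(p)-s['ee_pos']
    print('turn',np.round(rv,4),'then shift mm',np.round(1000*T.T@d,1),'per row',np.round(1000*T.T@d/n,1)); 
E
python3 - <<'E'
from h import *
im=cv2.imread('pics/t0.png')[:,:,::-1].copy()
def pr(n,a,b,z):
    A,B=px2w(n,a,z),px2w(n,b,z); d=A-B; print(n,(A+B)[:2]/2,'len',np.hypot(*d[:2]),'yaw',np.arctan2(d[1],d[0])%np.pi)
pr('top',(135.9-.4,196.6-.4),(150.6-.4,220.2-.4),.050)
pr('side',(387*.64,473*.64),(446*.64,450*.64),.046)
# lid holes in crop: scale 160/55, 151/52
pr('top',(310+63/2.91,180+40/2.91),(310+104/2.91,180+109/2.91),.026)
white=lambda h:((h[...,1]<70)&(h[...,2]>150)).astype(np.uint8)
m=seg(im,(230,155,300,225),white);m=cv2.morphologyEx(m,cv2.MORPH_OPEN,np.ones((9,9)))
c=max(cv2.findContours(m,0,cv2.CHAIN_APPROX_NONE)[0],key=cv2.contourArea)
w=np.array([px2w('top',p,.075)[:2]*1000 for p in c[:,0]],np.float32);print('pan',cv2.fitEllipse(w),cv2.minEnclosingCircle(w))
print('plate',px2w('top',(403*.64,257*.64),.08))
plan((.486,.298,.2),.603+np.pi/2,20)
E
```

```text
top [0.4853696  0.29696424] len 0.0819186927813997 yaw 0.6032471126066911
side [0.4868749  0.30193171] len 0.08016904352331262 yaw 0.5821751102519366
top [ 0.5090683  -0.27672743] len 0.08155772959361941 yaw 0.5320943016416407
pan ((541.4469604492188, -55.656944274902344), (137.0763702392578, 147.94715881347656), 111.72854614257812) ((545.2979125976562, -52.23318099975586), 78.94085693359375)
plate [ 0.61570544 -0.03187235  0.08      ]
turn [ 1.600e-03  1.000e-04 -2.212e-01] then shift mm [-700.8  554.9   30.4] per row [-35.   27.7   1.5]
```

The cross-checks agree: base (0.486,0.298) with yaw 0.603, dowel spacing 82 mm. I'll move above the base.

{"fn": "jog_arm", "kwargs": {"motion": [1,0,0,0,0,0,-0.11,1,0,0,0,0,0,-0.111,1,-35,27.7,1.5,0,0,0,1,-35,27.7,1.5,0,0,0,1,-35,27.7,1.5,0,0,0,1,-35,27.7,1.5,0,0,0,1,-35,27.7,1.5,0,0,0,1,-35,27.7,1.5,0,0,0,1,-35,27.7,1.5,0,0,0,1,-35,27.7,1.5,0,0,0], "force": 60}}

```text
time_s: 1.1
ee_pos: [0.3285, -0.2138, 0.219]
ee_rot: [-0.932, 3.0, 0.0]
wrist_force: [2.0, -0.2, 0.8]
finger_gap: 0.0852
grasp_force: 0.0
```

{"fn": "jog_arm", "kwargs": {"motion": [1,-35,27.7,1.5,0,0,0,1,-35,27.7,1.5,0,0,0,1,-35,27.7,1.5,0,0,0,1,-35,27.7,1.5,0,0,0,1,-35,27.7,1.5,0,0,0,1,-35,27.7,1.5,0,0,0,1,-35,27.7,1.5,0,0,0,1,-35,27.7,1.5,0,0,0,1,-35,27.7,1.5,0,0,0,1,-35,27.7,1.5,0,0,0]}}

```text
time_s: 2.1
ee_pos: [0.4599, 0.2131, 0.2039]
ee_rot: [0.933, -2.999, -0.0]
wrist_force: [0.5, -0.6, 0.8]
finger_gap: 0.0851
grasp_force: 0.0
```

```bash
python3 -c "
from h import *
s=arm.read_state();print(s['ee_pos'],s['wrist_force'],s['joint_positions']);plan((.486,.298,.1),.603+np.pi/2,10)"
```

```text
[0.45986942 0.21307934 0.20393716] [ 0.45551307 -0.60687892  0.83306136] [ 8.31829543e-01 -2.11823346e-01 -2.01070559e-01 -2.73523226e-04
 -1.58171775e+00 -1.79926610e+00]
turn [ 0.0002 -0.0002  0.0004] then shift mm [-69.7  55.1 103.9] per row [-7.   5.5 10.4]
```

{"fn": "jog_arm", "kwargs": {"motion": [1,-23.2,18.4,0,0,0,0,1,-23.2,18.4,0,0,0,0,1,-23.2,18.4,0,0,0,0,1,0,0,30,0,0,0,1,0,0,30,0,0,0,1,0,0,30,0,0,0,1,0,0,10,0,0,0,1,0,0,10,0,0,0,1,0,0,0,0,0,0,1,0,0,0,0,0,0]}}

```text
time_s: 3.1
ee_pos: [0.4865, 0.2964, 0.0958]
ee_rot: [-0.932, 2.998, 0.001]
wrist_force: [0.1, 0.4, 0.9]
finger_gap: 0.0853
grasp_force: 0.0
```

```bash
python3 -c "
from h import *
s=arm.read_state();print(s['ee_pos'],s['wrist_force']);plan((.486,.298,.006),.603+np.pi/2,10)
im=snap('side','s1.png');cv2.imwrite('pics/s1b.png',cv2.resize(im[180:384,150:400],(750,612))[:600,:,::-1])"
```

```text
[0.48646334 0.29642583 0.09576768] [0.09099163 0.42379098 0.87727678]
turn [ 0.0001  0.0019 -0.0001] then shift mm [-0.5  1.6 89.8] per row [-0.1  0.2  9. ]
```

View pics/s1b.png

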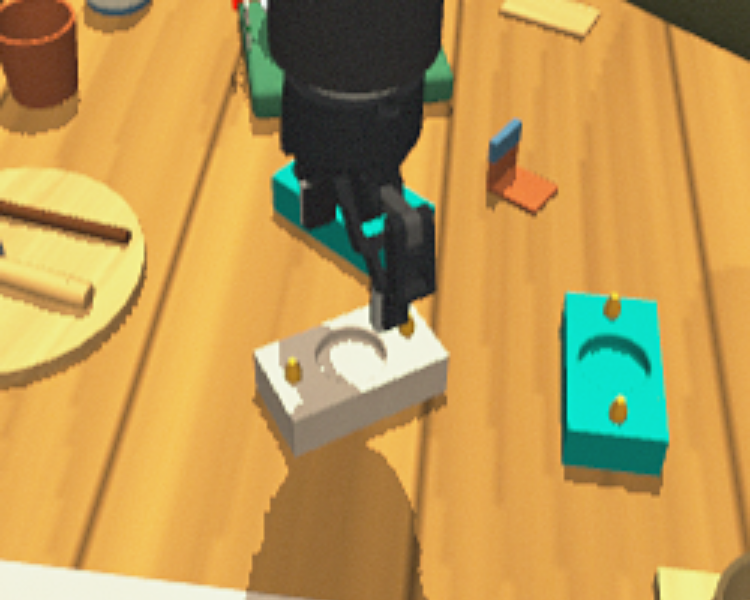

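The side view shows the gripper centred over the white base: dowels at crop (293,370) and (407,325), near finger at (385,310). The turquoise decoys are clear of it, so I'll descend and grip.

{"fn": "jog_arm", "kwargs": {"motion": [1,-0.5,1.6,18,0,0,0,1,0,0,20,0,0,0,1,0,0,20,0,0,0,1,0,0,18,0,0,0,1,0,0,9,0,0,0,1,0,0,5,0,0,0,1,0,0,0,0,0,0,0.5,0,0,0,0,0,0,0.4,0,0,0,0,0,0,0.4,0,0,0,0,0,0], "force": 60}}

```text
time_s: 4.15
ee_pos: [0.486, 0.2984, 0.0058]
ee_rot: [-0.932, 2.998, 0.002]
wrist_force: [-1.9, 0.2, 3.2]
finger_gap: 0.0591
grasp_force: 67.6
```

{"fn": "jog_arm", "kwargs": {"motion": [0.3,0,0,0,0,0,0,0.3,0,0,0,0,0,0,0.3,0,0,0,0,0,0,0.3,0,0,-10,0,0,0,0.3,0,0,-20,0,0,0,0.3,0,0,-30,0,0,0,0.3,0,0,-40,0,0,0,0.3,0,0,-40,0,0,0,0.3,0,0,-30,0,0,0,0.3,0,0,0,0,0,0]}}

```text
time_s: 5.15
ee_pos: [0.487, 0.2985, 0.1801]
ee_rot: [-0.93, 2.993, 0.005]
wrist_force: [1.5, -0.8, -1.3]
finger_gap: 0.059
grasp_force: 67.0
```

```bash
python3 -c "
from h import *
s=arm.read_state();print(s['ee_pos'],s['wrist_force'],s['grasp_force'],s['finger_gap']);plan((.541,-.056,.18),.603+np.pi/2,9)
im=snap('side','s2.png');cv2.imwrite('pics/s2b.png',cv2.resize(im[100:300,150:400],(750,600))[:600,:,::-1])"
```

```text
[0.48696025 0.29849041 0.18008741] [ 1.46005785 -0.79359635 -1.28385061] 66.96787744760513 0.05896317875468136
turn [ 0.0006  0.008  -0.0002] then shift mm [ 1.565e+02 -3.226e+02  1.000e-01] per row [ 17.4 -35.8   0. ]
```

View pics/s2b.png

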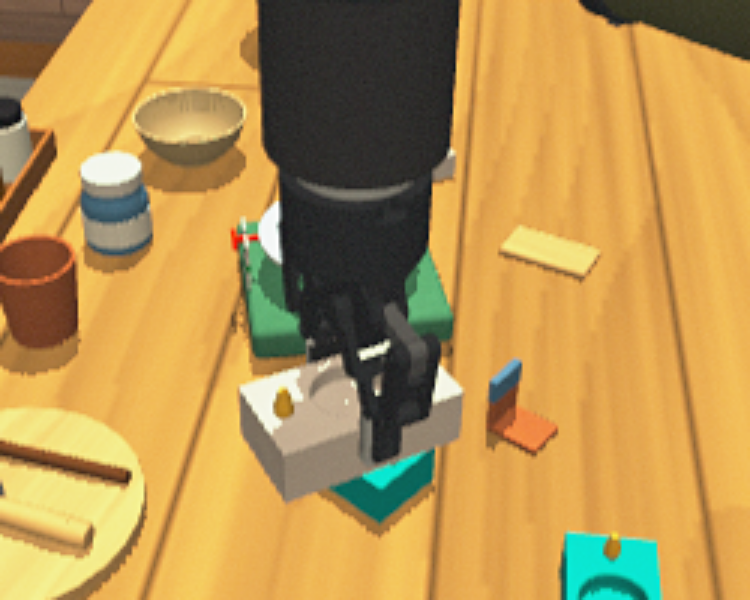

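The base is held level, with the near finger at crop (395,430) about mid-side. I'll carry it over the pan.

{"fn": "jog_arm", "kwargs": {"motion": [0.3,10,-20,0,0,0,0,0.3,18,-37,0,0,0,0,0.3,19,-40,0,0,0,0,0.3,20,-41,0,0,0,0,0.3,20,-41,0,0,0,0,0.3,20,-41,0,0,0,0,0.3,19,-40,0,0,0,0,0.3,18,-37,0,0,0,0,0.3,12.5,-25.6,0,0,0,0,0.3,0,0,0,0,0,0]}}

```text
time_s: 6.2
ee_pos: [0.5383, -0.0599, 0.172]
ee_rot: [0.925, -2.998, -0.001]
wrist_force: [-0.2, 0.3, -2.2]
finger_gap: 0.0589
grasp_force: 66.8
```

{"fn": "jog_arm", "kwargs": {"motion": [0.3,0,0,20,0,0,0,0.3,0,0,20,0,0,0,0.3,0,0,15,0,0,0,0.3,0,0,10,0,0,0,0.3,0,0,0,0,0,0,0.3,0,0,0,0,0,0,0.3,0,0,0,0,0,0,0.3,0,0,0,0,0,0,0.3,0,0,0,0,0,0,0.3,0,0,0,0,0,0]}}

```text
time_s: 7.2
ee_pos: [0.5395, -0.0568, 0.1096]
ee_rot: [-0.933, 3.0, 0.0]
wrist_force: [-0.2, 0.3, -1.9]
finger_gap: 0.0592
grasp_force: 66.8
```

```bash
python3 -c "
from h import *
s=arm.read_state();print(s['ee_pos'],s['wrist_force'],s['grasp_force'],s['finger_gap'],s['joint_positions']);plan((.541,-.056,.084),.603+np.pi/2,9)
im=snap('side','s3.png');t=snap('top','t3.png');o=np.zeros((600,800,3),np.uint8);o[:,:400]=cv2.resize(im[100:280,190:310],(400,600));o[:400,400:]=cv2.resize(t[130:250,210:330],(400,400));cv2.imwrite('pics/s3b.png',o[:,:,::-1])"
```

```text
[ 0.53948982 -0.05676586  0.10959011] [-0.22892576  0.31816426 -1.88031855] 66.81798130273819 0.05923840905827125 [ 2.65758800e-01 -9.40783516e-02 -2.68376180e-01 -1.01225022e-04
 -1.39602111e+00 -1.23370933e+00]
turn [-0.0001  0.0005 -0.0002] then shift mm [-1.7 -0.2 25.6] per row [-0.2 -0.   2.8]
```

View pics/s3b.png

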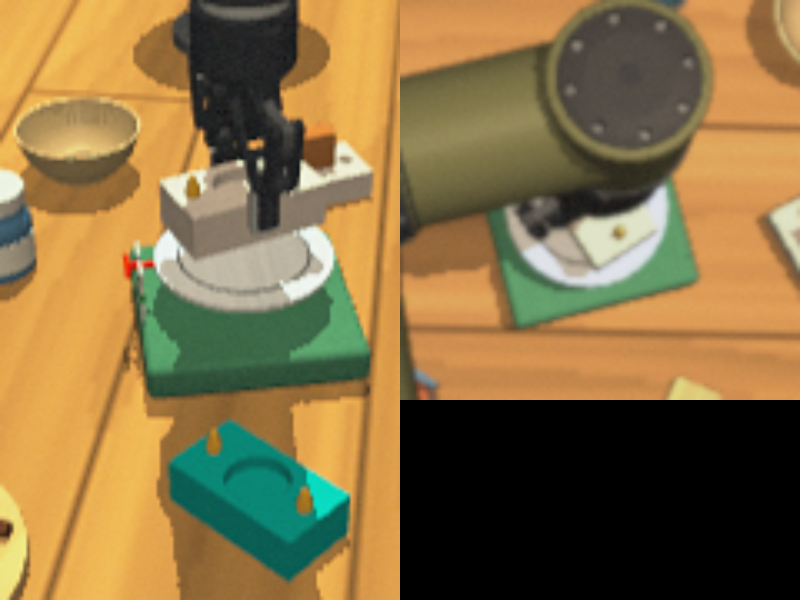

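The base hangs about centred over the pan; the visible dowel is at raw top pixel (276,199.6). I'll check that dowel against the expected position.

```bash
python3 -c "
from h import *
im=cv2.imread('pics/t3.png')[:,:,::-1]
h=cv2.cvtColor(im[190:210,265:287].copy(),cv2.COLOR_RGB2HSV)
print(px2w('top',(275.6,199.4),.152), 'expected .5057 -.0800')
# pan check: green/white pan arc in t0 via ring fit with pan alone
im=cv2.imread('pics/t0.png')[:,:,::-1].copy(); hsv=cv2.cvtColor(im,cv2.COLOR_RGB2HSV)
m=np.zeros((384,512),np.uint8);m[155:225,230:303]=((hsv[...,1]<60)&(hsv[...,2]>130))[155:225,230:303]
c=max(cv2.findContours(m,0,cv2.CHAIN_APPROX_NONE)[0],key=cv2.contourArea)[:,0]
w=np.array([px2w('top',p,.075)[:2] for p in c])
from scipy.optimize import least_squares
r=least_squares(lambda q:np.hypot(*(w-q[:2]).T)-q[2],[.54,-.056,.07],loss='soft_l1',f_scale=.002);print(r.x)
"
```

```text
[ 0.50480693 -0.07893107  0.152     ] expected .5057 -.0800
[ 0.53902316 -0.05551634  0.06991144]
```

Everything agrees: pan centre (0.539,-0.0555), radius 69.9 mm. I'll lower, release and rise.

{"fn": "jog_arm", "kwargs": {"motion": [0.3,0,1,10,0,0,0,0.3,0,0,8,0,0,0,0.3,0,0,5,0,0,0,0.3,0,0,4,0,0,0,0.3,0,0,3,0,0,0,0.3,0,0,0,0,0,0,0.3,0,0,0,0,0,0,0.3,0,0,0,0,0,0,0.3,0,0,0,0,0,0,0.3,0,0,0,0,0,0]}}

```text
time_s: 8.3
ee_pos: [0.539, -0.056, 0.0795]
ee_rot: [-0.932, 3.0, -0.0]
wrist_force: [-0.5, -0.9, -0.8]
finger_gap: 0.0592
grasp_force: 66.9
```

{"fn": "jog_arm", "kwargs": {"motion": [0.8,0,0,0,0,0,0,0.9,0,0,0,0,0,0,1,0,0,0,0,0,0,1,0,0,0,0,0,0,1,0,0,-5,0,0,0,1,0,0,-10,0,0,0,1,0,0,-25,0,0,0,1,0,0,-40,0,0,0,1,0,0,-40,0,0,0,1,0,0,0,0,0,0]}}

```text
time_s: 9.3
ee_pos: [0.5413, -0.0565, 0.2075]
ee_rot: [-0.929, 2.989, -0.006]
wrist_force: [0.3, -0.3, -0.1]
finger_gap: 0.0855
grasp_force: 0.0
```

```bash
python3 -c "
from h import *
s=arm.read_state();print(s['ee_pos'],s['wrist_force'],s['joint_positions']);plan((.510,-.2755,.2),.525+np.pi/2,6)"
```

```text
[ 0.541333   -0.05650494  0.20751801] [ 0.34147797 -0.3490999  -0.11612218] [ 0.26753752 -0.12078506 -0.1157368   0.00317515 -1.56450571 -1.23563511]
turn [-0.0063  0.0099  0.0777] then shift mm [ 136.9 -173.8    7.5] per row [ 22.8 -29.    1.3]
```

{"fn": "jog_arm", "kwargs": {"motion": [1,0,0,0,0,0,0.077,1,13,-16,0,0,0,0,1,25,-32,0,0,0,0,1,28,-36,0,0,0,0,1,28,-36,0,0,0,0,1,25,-32,0,0,0,0,1,18,-22,0,0,0,0,1,0,0,0,0,0,0,1,0,0,0,0,0,0,1,0,0,0,0,0,0]}}

```text
time_s: 10.3
ee_pos: [0.5079, -0.2747, 0.1997]
ee_rot: [-0.817, 3.033, -0.0]
wrist_force: [0.1, 0.1, 0.3]
finger_gap: 0.0856
grasp_force: 0.0
```

```bash
python3 -c "
from h import *
s=arm.read_state();print(s['ee_pos'],s['wrist_force']);plan((.510,-.2755,.031),.525+np.pi/2,6)
im=snap('side','s4.png');t=snap('top','t4.png');o=np.zeros((600,800,3),np.uint8);o[:,:400]=cv2.resize(im[100:220,220:300],(400,600));o[:400,400:]=cv2.resize(t[140:240,220:320],(400,400));cv2.imwrite('pics/s4b.png',o[:,:,::-1])"
```

```text
[ 0.50788001 -0.27471965  0.19970726] [0.13405369 0.12904493 0.30300153]
turn [-0.0003  0.0005  0.0014] then shift mm [ -1.4  -1.7 168.7] per row [-0.2 -0.3 28.1]
```

View pics/s4b.png

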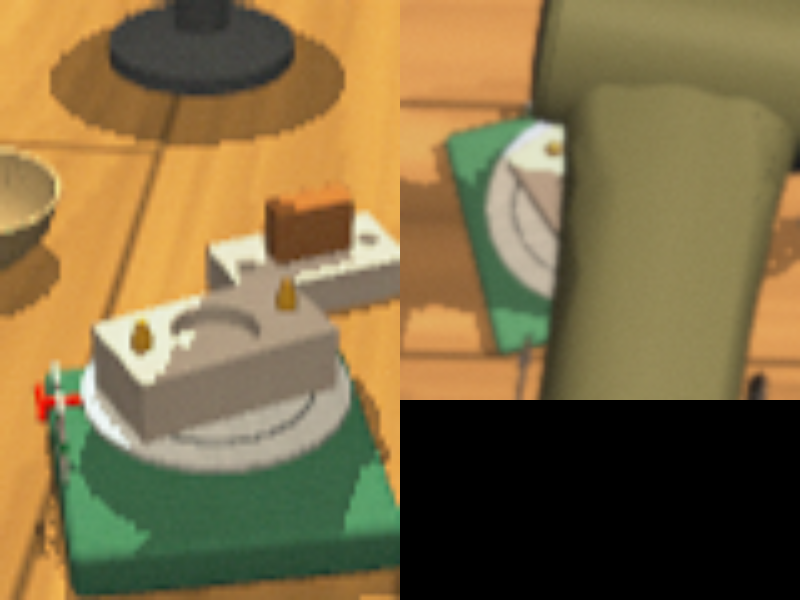

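The base stands level on the pan, with dowels at crop (141,337) and (287,295). The lid's grip and holes are clear, so I'll descend onto the grip.

{"fn": "jog_arm", "kwargs": {"motion": [1,-1.4,-1.7,20,0,0,0,1,0,0,35,0,0,0,1,0,0,40,0,0,0,1,0,0,35,0,0,0,1,0,0,20,0,0,0,1,0,0,12,0,0,0,1,0,0,6.5,0,0,0,1,0,0,0,0,0,0,0.4,0,0,0,0,0,0,0.2,0,0,0,0,0,0], "force": 60}}

```text
time_s: 11.4
ee_pos: [0.5106, -0.2762, 0.0323]
ee_rot: [-0.816, 3.032, -0.002]
wrist_force: [0.4, 0.0, 0.4]
finger_gap: 0.0586
grasp_force: 0.0
```

{"fn": "jog_arm", "kwargs": {"motion": [0,0,0,0,0,0,0,0,0,0,0,0,0,0,0,0,0,0,0,0,0,0,0,0,0,0,0,0,0,0,0,0,0,0,0,0,0,0,0,0,0,0,0,0,0,0,0,0,0,0,0,0,0,0,0,0,0,0,0,0,0,0,0,0,0,0,0,0,0,0]}}

```text
time_s: 12.4
ee_pos: [0.51, -0.2762, 0.0313]
ee_rot: [-0.816, 3.033, -0.001]
wrist_force: [0.4, -1.5, 5.5]
finger_gap: 0.0213
grasp_force: 60.5
```

{"fn": "jog_arm", "kwargs": {"motion": [0,0,0,-10,0,0,0,0,0,0,-25,0,0,0,0,0,0,-40,0,0,0,0,0,0,-40,0,0,0,0,0,0,-25,0,0,0,0,0,0,-10,0,0,0,0,0,0,0,0,0,0,0,0,0,0,0,0,0,0,0,0,0,0,0,0,0,0,0,0,0,0,0]}}

```text
time_s: 13.4
ee_pos: [0.5091, -0.2758, 0.1789]
ee_rot: [0.816, -3.031, -0.003]
wrist_force: [-0.1, -0.4, -3.1]
finger_gap: 0.0212
grasp_force: 59.6
```

```bash
python3 -c "
from h import *
s=arm.read_state();print(s['ee_pos'],s['wrist_force'],s['grasp_force'],s['finger_gap']);plan((.539,-.056,.18),.603+np.pi/2,6)"
```

```text
[ 0.5090976  -0.27575342  0.17891085] [-0.09541776 -0.41444269 -3.06469433] 59.56637620925903 0.021163065825711896
turn [ 0.0024 -0.0019 -0.0772] then shift mm [-149.3  164.    -1.1] per row [-24.9  27.3  -0.2]
```

{"fn": "jog_arm", "kwargs": {"motion": [0,0,0,0,0,0,-0.077,0,-13,14,0,0,0,0,0,-26,29,0,0,0,0,0,-30,33,0,0,0,0,0,-30,33,0,0,0,0,0,-26,29,0,0,0,0,0,-16,18,0,0,0,0,0,-8,8,0,0,0,0,0,0,0,0,0,0,0,0,0,0,0,0,0,0]}}

```text
time_s: 14.4
ee_pos: [0.5393, -0.0569, 0.1804]
ee_rot: [0.932, -2.999, 0.0]
wrist_force: [-0.3, 0.0, -1.9]
finger_gap: 0.021
grasp_force: 59.5
```

```bash
python3 -c "
from h import *
s=arm.read_state();print(s['ee_pos'],s['wrist_force'],s['joint_positions']);plan((.539,-.056,.155),.603+np.pi/2,6)
im=snap('side','s5.png');t=snap('top','t5.png');o=np.zeros((600,800,3),np.uint8);o[:,:400]=cv2.resize(im[90:210,205:285],(400,600),interpolation=2);o[:400,400:]=cv2.resize(t[160:240,230:310],(400,400),interpolation=2);cv2.imwrite('pics/s5b.png',o[:,:,::-1])"
```

```text
[ 0.53929254 -0.05692244  0.18040469] [-0.34428122  0.01372723 -1.88491826] [ 2.65724610e-01 -1.13142207e-01 -1.56800351e-01  1.36857180e-04
 -1.52803287e+00 -1.23375077e+00]
turn [ 0.0002 -0.0009 -0.0002] then shift mm [-0.3  0.9 25.4] per row [-0.   0.2  4.2]
```

View pics/s5b.png

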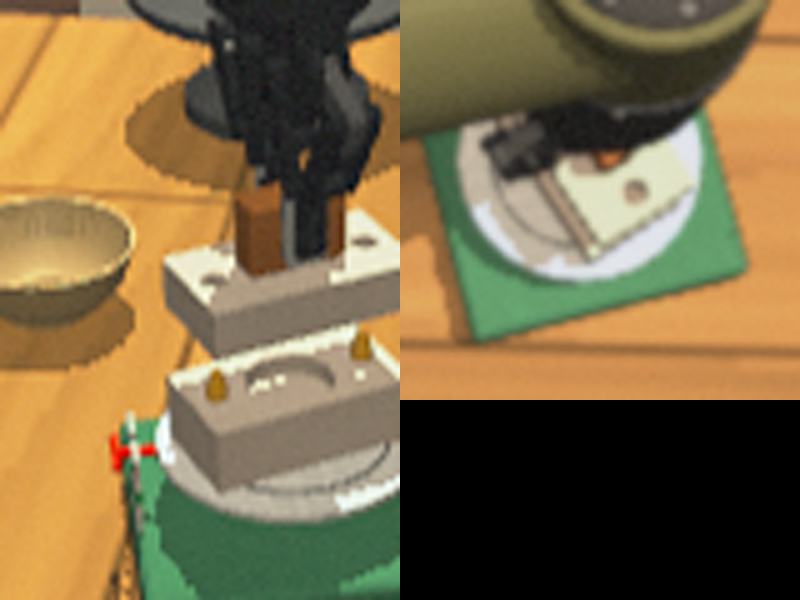

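The side crop shows lid holes at (215,280) and (363,241) directly above the dowel tips at (216,370) and (362,335). The top crop shows a hole at (635,190). I'll compute the offset.

```bash
python3 -c "
from h import *
s=arm.read_state();t=s['ee_pos'];u=np.array([np.cos(.603),np.sin(.603)]);v=np.array([-u[1],u[0]])
f=lambda p:(round(1000*p@u,1),round(1000*p@v,1))
h=[px2w('side',p,.1751)[:2] for p in((247.6,145.6),(277.2,137.8))]
d=[px2w('side',p,.1235)[:2] for p in((247.8,163.6),(277,156.6))]
print('holes',[f(x-t[:2]) for x in h],'dowels',[f(x-t[:2]) for x in d])
print('tophole',f(px2w('top',(276.6,197.6),.175)[:2]-t[:2]), 'topdowel t3',f(px2w('top',(275.6,199.4),.152)[:2]-np.array([.5395,-.0568])))
"
```

```text
holes [(np.float64(43.3), np.float64(0.6)), (np.float64(-38.3), np.float64(-0.7))] dowels [(np.float64(43.4), np.float64(-0.7)), (np.float64(-36.8), np.float64(3.3))]
tophole (np.float64(-39.9), np.float64(0.3)) topdowel t3 (np.float64(-41.1), np.float64(1.4))
```

Offsets are within about 1 mm, well inside the tapered dowels' capture range. I'll lower gently.

{"fn": "jog_arm", "kwargs": {"motion": [0,-0.3,1,8,0,0,0,0,0,0,8,0,0,0,0,0,0,6,0,0,0,0,0,0,4,0,0,0,0,0,0,3,0,0,0,0,0,0,3,0,0,0,0,0,0,3,0,0,0,0,0,0,0,0,0,0,0,0,0,0,0,0,0,0,0,0,0,0,0,0]}}

```text
time_s: 15.5
ee_pos: [0.5393, -0.0554, 0.146]
ee_rot: [-0.933, 3.0, -0.0]
wrist_force: [-0.2, -0.1, -2.5]
finger_gap: 0.0214
grasp_force: 59.5
```

{"fn": "jog_arm", "kwargs": {"motion": [0,0,0,2,0,0,0,0,0,0,2,0,0,0,0,0,0,2,0,0,0,0,0,0,1,0,0,0,0,0,0,0,0,0,0,0,0,0,0,0,0,0,0,0,0,0,0,0,0,0,0,0,0,0,0,0,0,0,0,0,0,0,0,0,0,0,0,0,0,0]}}

```text
time_s: 16.5
ee_pos: [0.5391, -0.0554, 0.1388]
ee_rot: [0.933, -3.0, -0.0]
wrist_force: [1.0, 0.2, -2.0]
finger_gap: 0.0212
grasp_force: 59.5
```

```bash
python3 -c "
from h import *
s=arm.read_state();print(s['ee_pos'],s['wrist_force'],s['torque'])
im=snap('side','s6.png');cv2.imwrite('pics/s6b.png',cv2.resize(im[100:200,215:300],(510,600),interpolation=2)[:,:,::-1])"
```

```text
[ 0.53911707 -0.05544234  0.13882142] [ 0.96930175  0.23254262 -1.96787487] [0.06182307 0.21583636 0.03415977]
```

View pics/s6b.png

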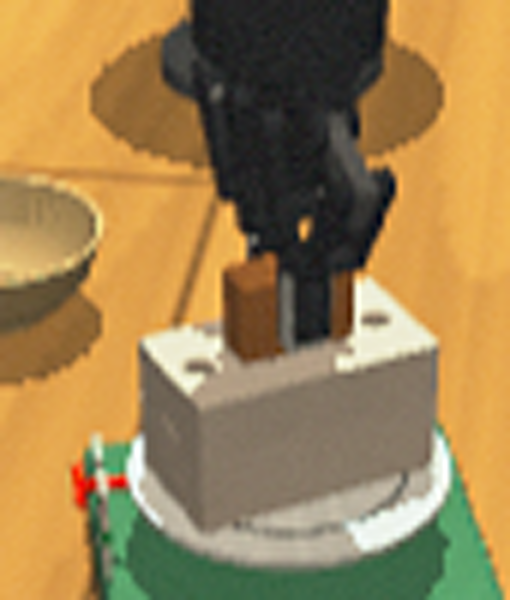

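The lid sits flush on the base with no visible seam, block from (140,345) to (435,345); the pointer at (80,483) is still high. Now I'll press gently in steps.

{"fn": "jog_arm", "kwargs": {"motion": [0,0,0,1,0,0,0,0,0,0,1,0,0,0,0,0,0,1,0,0,0,0,0,0,1,0,0,0,0,0,0,1,0,0,0,0,0,0,1,0,0,0,0,0,0,0,0,0,0,0,0,0,0,0,0,0,0,0,0,0,0,0,0,0,0,0,0,0,0,0]}}

```text
time_s: 17.55
ee_pos: [0.5392, -0.0555, 0.133]
ee_rot: [-0.932, 3.0, -0.0]
wrist_force: [-2.6, -1.1, 3.5]
finger_gap: 0.021
grasp_force: 60.3
```

{"fn": "jog_arm", "kwargs": {"motion": [0,0,0,1,0,0,0,0,0,0,1,0,0,0,0,0,0,1,0,0,0,0,0,0,1,0,0,0,0,0,0,1,0,0,0,0,0,0,0,0,0,0,0,0,0,0,0,0,0,0,0,0,0,0,0,0,0,0,0,0,0,0,0,0,0,0,0,0,0,0]}}

```text
time_s: 18.55
ee_pos: [0.5393, -0.0555, 0.1286]
ee_rot: [-0.933, 2.999, -0.0]
wrist_force: [-4.2, -0.1, 7.8]
finger_gap: 0.0215
grasp_force: 60.9
```

```bash
python3 -c "
from h import *
s=arm.read_state();print(s['ee_pos'],s['wrist_force'],s['torque'])
im=snap('side','s7.png');o=np.zeros((600,800,3),np.uint8);o[:,:400]=cv2.resize(im[110:200,220:280],(400,600),interpolation=2)
for i,n in enumerate(('s5','s7')):
  a=cv2.imread('pics/%s.png'%n)[165:195,215:245,::-1];o[300*i:300*i+300,450:750]=cv2.resize(a,(300,300),interpolation=0)
cv2.imwrite('pics/s7b.png',o[:,:,::-1])"
```

```text
[ 0.5392877  -0.05550975  0.12859886] [-4.18916445 -0.12307977  7.80139136] [ 0.43179961  1.36320128 -0.01668045]
```

View pics/s7b.png

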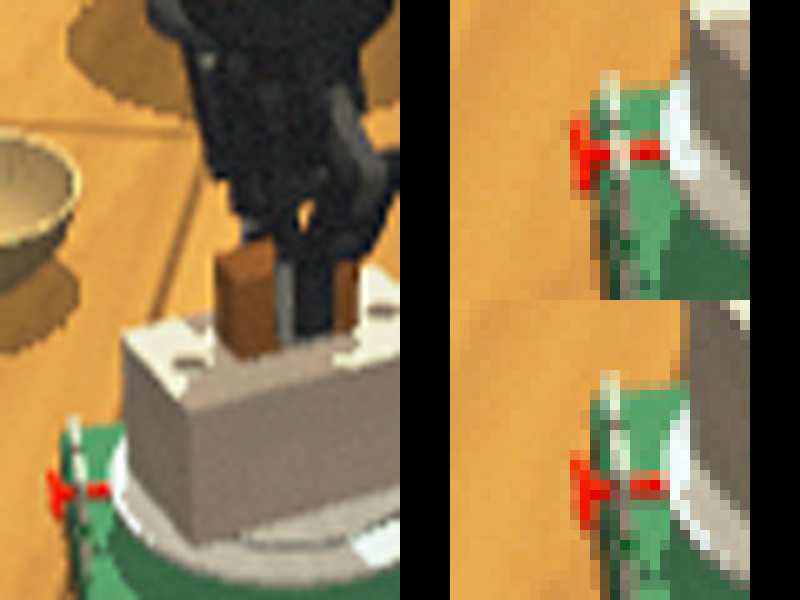

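Three estimates agree the pan has sunk about 14 mm: TCP height 13.7 mm, force about 14 mm, and a pointer drop of about 3.3 px since only the base stood on it. I'll go 2 mm more to reach the middle of the band.

{"fn": "jog_arm", "kwargs": {"motion": [0,0,0,1,0,0,0,0,0,0,1,0,0,0,0,0,0,0.2,0,0,0,0,0,0,0,0,0,0,0,0,0,0,0,0,0,0,0,0,0,0,0,0,0,0,0,0,0,0,0,0,0,0,0,0,0,0,0,0,0,0,0,0,0,0,0,0,0,0,0,0]}}

```text
time_s: 19.6
ee_pos: [0.5393, -0.0555, 0.1268]
ee_rot: [-0.933, 2.999, -0.001]
wrist_force: [-4.4, 1.1, 8.0]
finger_gap: 0.0212
grasp_force: 61.1
```

```bash
python3 -c "
from h import *
s=arm.read_state();print(s['ee_pos'],s['wrist_force'],s['grasp_force'])
c={}
snap('side','s8.png')
for n in('s0','s5','s7','s8'):
  a=cv2.imread('pics/%s.png'%n)[165:195,220:245,::-1].astype(int);w=np.clip(a[...,0]-2.2*a[...,1],0,None)*(a[...,1]<90);c[n]=(w.sum(1)*np.arange(165,195)).sum()/w.sum()
print(c)
P=px2w('top',(403*.64,257*.64),.0725);print([(k,w2px('side',P+[0,0,-k*.001])[1]) for k in(0,3,12,16,20)])"
```

```text
[ 0.53928377 -0.05552175  0.12675349] [-4.449126    1.07358019  7.98462352] 61.077648997306824
{'s0': np.float64(179.1733110527572), 's5': np.float64(180.08956018870794), 's7': np.float64(183.58612217232908), 's8': np.float64(184.227109729859)}
[(0, np.float64(179.62493524482255)), (3, np.float64(180.58890890670995)), (12, np.float64(183.46090720381952)), (16, np.float64(184.72784639448022)), (20, np.float64(185.98899348573875))]
```

The pointer dropped 5.05 px, which is about 15.9 mm, and the TCP height gives 15.5 mm: mid-band. Handing in.

```bash
python3 -c "
from plant import arm
print(arm.sign_off())"
```

```text
the job is handed in; nothing more can be done
None
```

I handed in with the white base centred on the pan, the lid down on the dowels, and the hand still pressing it. The pan had sunk about 16 mm, mid green band; sign-off returned no verdict.

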